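# Uncap the purge outlet and set the shielding-gas valve two turns open

### The job

At the welding bench, lift the yellow dust cap off the outlet of the brass gas manifold and set it upright, open end down, into the round blue holder without dropping it, then let go of it. Then turn the red handwheel by its black crank handle clockwise until the valve is shut against its stop, and back it off exactly two full turns (never opening it clearly past two turns). Finish still gripping the crank handle there, keeping the valve at that setting, and leave the spray can, chipping hammer and wire brush where they are.

Things in the scene. Friction and masses are not known exactly. Their poses are not given: they have to be found in the camera images.
- manifold: Brass gas manifold on a steel foot plate 100 x 290 x 8 mm, bolted down. Origin at the centre of the plate's underside on the bench; z up, y along its length. The brass body is 50 mm wide and its top is 44 mm above the bench. The valve's vertical stem is at y = -75 mm; the outlet is at y = +85 mm: a round flange 48 mm in diameter with its top 60 mm above the bench, carrying an upright copper nozzle 16 mm in diameter that ends 98 mm above the bench.
- hub (a point): Point on the valve's vertical axis at the underside of the red handwheel, 72 mm above the bench. Its axes are those of the manifold. The wheel's rim is 50 mm in radius (bar 12 mm thick), its top 86 mm above the bench.
- valve (a joint): Angle of the handwheel in rad: 0 = shut, against a hard stop; grows as it opens, counterclockwise seen from above (turn clockwise to shut), 6.283 per turn. It starts between 0.6 and 1.3 turns open and stays where it is left; it does not rise. Turning takes about 2 N at the handle. At value q the crank handle stands at angle q from the manifold's +x axis about the hub, counterclockwise from above.
- handle_grip (a point): Point on the axis of the black crank handle, 18 mm below its top. The handle is an upright round grip 22 mm in diameter and 44 mm tall, from 87 to 131 mm above the bench, 50 mm from the valve's axis; it spins freely on its own pin, so that a gripper can hold it and go round in a circle without turning itself. This point is 113 mm above the bench.
- cap: Loose yellow plastic dust cap: 36 mm in diameter outside, 50 mm tall, open below, wall 4 mm (bore 28 mm, 45 mm deep), 50 g. Origin at the centre of its open lower end, z up. At the start it stands over the nozzle with its lower end on the flange, 60 mm above the bench; to come free it must be lifted straight up by 40 mm or more.
- holder: Blue holder, fixed: a plate 85 x 85 x 5 mm with a round open cup on it, 62 mm outside, 50 mm inside diameter, rim 17 mm above the bench. Origin at the centre of its underside on the bench, z up.
- holder_floor (a point): Centre of the floor of the holder's cup, 5 mm above the bench, 12 mm below its rim. The cap's lower end rests here.
- spray_can: Bystander: spray can 54 mm in diameter, 120 mm tall, standing; origin at the centre of its underside.
- chipping_hammer: Bystander: hammer about 200 mm long, lying on the bench beyond the manifold, roughly parallel to the bench's far edge.
- wire_brush: Bystander: brush about 180 mm long, lying on the bench beyond the manifold, roughly parallel to the bench's far edge.
Mind the look-alikes: they are no part of the job. There is more than one size of the cap; the one meant has the size given above.

How it is judged:
On the way, in this order (a step that is already met when the one before it is completed fails the run):
1. the cap stands in the holder, let go (horizontal distance between cap and holder_floor below 0.01 m and z of cap in the frame of holder_floor below 0.003 m and angle between cap's own z axis and vertical below 0.1 rad and contact force between the fingers and cap below 0.1 N), for 0.2 s.
2. the valve is shut against its stop (within 0.1 rad) (value of joint valve below 0.1 rad), for 0.2 s.
3. the valve is two turns open (within 0.3 rad) (value of joint valve between 12.266 and 12.866 rad), for 0.2 s.
At the end, for the whole second after the job is handed in: The valve stands two full turns (12.57 rad, within 0.3 rad) open from its stop and is still; the crank handle is between the fingers (grasp point within 15 mm of its axis) and gripped with more than 1 N; the cap stands upright on the floor of the holder's cup, at rest (all of step 3 and velocity of joint valve between -0.1 and 0.1 rad/s and contact force between the fingers and handle above 1 N and horizontal distance between the grasp point and handle_grip below 0.015 m and distance between the grasp point and handle_grip below 0.035 m and horizontal distance between cap and holder_floor below 0.01 m and z of cap in the frame of holder_floor below 0.003 m and angle between cap's own z axis and vertical below 0.1 rad and linear speed of cap below 0.02 m/s); the arm keeps its last pose, push and grip.
It fails at once if the cap is dropped or thrown (moving faster than 0.6 m/s while not held) (linear speed of cap above 0.6 m/s and contact force between the fingers and cap below 0.05 N).
It fails at once if the valve is opened clearly past two turns (more than 0.6 rad beyond) (value of joint valve above 13.17 rad).
It fails at once if the spray can is moved by more than 30 mm (distance of spray_can from where it was at the start of the episode above 0.03 m).
It fails at once if the hammer is moved by more than 30 mm (distance of chipping_hammer from where it was at the start of the episode above 0.03 m).
It fails at once if the brush is moved by more than 30 mm (distance of wire_brush from where it was at the start of the episode above 0.03 m).
It also fails if it takes over 72 s, if anything falls off the work surface, if the arm or the gripper's body presses on something with over 40 N, if the wrist force passes 120 N, or if a joint passes its speed limit or range.

### The arm

A 6-joint arm with a two-finger parallel gripper is mounted at the origin on the work surface. World frame = base frame: x ahead of the robot, y to its left, z up, the work surface at z = 0. Lengths are in m, angles in rad, forces in N, time in s.
With the tool pointing down it reaches from about 0.425 to 0.95 m from the base axis. Payload 3.5 kg.
Tool frame: the origin (TCP) lies between the finger pads; the fingertips stand 25 mm ahead of it and the grasp point (between the pads) lies 6 mm ahead of it (ctrl.finger_overhang is the distance from the TCP to the fingertips, in m); x points along the fingers, y is the direction in which the jaws open and shut, and the axes are right-handed (so a half turn about x gives the same grasp; the last joint's range is limited). The gripper opens to 85 mm and grips with 20 to 120 N. Pads are 22 mm wide; open, the fingers measure 114 mm over their backs; the gripper's body (76 mm by 85 mm) begins 54 mm behind the grasp point. The pads swing forward as they close: fully open they stand 13 mm farther back than shut.
Start: joints at [1.146, 0.286, 1.577, -0, 1.279, -0.15], TCP at [0.183, 0.65, 0.234] pointing down, gripper open.
Joint ranges: [-2.77, 2.77], [-0.9, 2.22], [0.21, 2.48], [-1.53, 4.67], [0.24, 2.81], [-2.84, 2.84]. Speed limits (rad/s): [2.79, 2.79, 3.14, 3.14, 3.14, 3.14].

### API

Orientations are given as a unit quaternion [x, y, z, w].
In Python, from plant import ctrl gives the robot as it stands.
- The arm moves only by the tool play_rows, never from a script. Its argument "targets" is a list of rows, each an object with "delta_pos": the shift along the world's x, y, z normalised to -1 to 1, where 1 is 1000 mm, a list of three; "delta_rot": the turn, a rotation vector about the world's x, y, z normalised to -1 to 1, where 1 is pi rad, a list of three; "claw": the finger opening in mm, from 0 to 85.4. In form: [{"delta_pos": [tx, ty, tz], "delta_rot": [wx, wy, wz], "claw": claw}, ...]. A call has 1 to 20 rows; each row is the pose to reach, as a shift and turn from the pose measured when the call began, turning the shorter way round; what a row does not reach only later rows make up. A row lasts 1/12 s, in which the tool goes at most 41.7 mm and 7.16 degrees, less where a joint would pass 70% of its speed; a pose out of reach is approached as far as the arm can. A call with a number of a shift or a turn outside -1 to 1 is refused whole. A call with a gripper value outside its range is refused whole. The fingers move at their own pace and stop on an object; "newtons" is the grip in N (left out, the last holds). Time passes only in rows, so rows that repeat a pose let the fingers close. It gives the time, the measured TCP pose, the force and the opening at its end, in the units of the state.
- ctrl.get_state(): the state, without advancing time (a new reading comes with each control period).
- ctrl.read_camera(name): name is "scene" or "side" or "wrist"; returns the picture (480x640x3 uint8, blue, green, red); there is no depth.
- ctrl.calibration(name): a dict with "fx", "fy", "cx", "cy" (pixels), "k1" (the pictures are not rectified: a ray, as slopes to the right and down, at radius r is drawn at 1 + k1 r^2 times it, then the intrinsics apply), "camera_from_world" (4x4, takes a point from world to camera coordinates). Camera axes: x right, y down, z forward; pixel columns grow to the right and rows downward; lengths in m; the calibration is good to about 2 mm. A picture is of the moment at which its call begins: read the wrist's pose just before it. calibration takes no time and is no camera call; for the wrist camera it gives the pose at the moment of the call.
- ctrl.sign_off(): hands the job in, once; it reports no verdict.
The state is a dict: "time": time; "qpos": joint angles; "dq": joint speeds; "joint_efforts": joint torques, N m; "eef_pos": TCP position; "tcp_rot": TCP orientation; "contact_force": force on the tool from outside, world axes, zero at the start; "wrist_torque": the same for the moment, N m; "opening": opening from 0.0 (shut) to 1.0 (fully open).
Only numpy, scipy, OpenCV 4.12 (cv2) and the standard library are available. Lean on these libraries where they do the work, as an engineer would, in place of code of your own. Each camera call takes 0.05 s, during which the arm holds its last target. There are 200 camera calls.

## Working session

There is one attempt and no reset: what is moved stays moved. The work goes in short steps, Python scripts to look and compute and a tool call to move; the robot and the scene stay as the last step left them, time stands still between calls to the robot, and variables do not carry over. Pictures are saved under pics/ and viewed, about 8 in all and at most 12, crops included, and the job is handed in when it is done.

Besides the shell and the picture viewer there is one more tool, called after "Emit:" by a JSON object that holds its "op" and its "data". play_rows: Moves the arm, as the interface text tells. Its arguments: {"type":"object","properties":{"targets":{"type":"array"},"newtons":{"type":"number"}},"required":["targets"]}

```bash
mkdir -p pics; ls
python3 - <<'E'
from plant import ctrl
import cv2,numpy as np
s=ctrl.get_state();print({k:np.round(v,3).tolist() for k,v in s.items()})
a=ctrl.read_camera("scene");b=ctrl.read_camera("side");
cv2.imwrite("pics/scene.png",a);cv2.imwrite("pics/side.png",b)
for n in("scene","side","wrist"):
  c=ctrl.calibration(n);print(n,{k:np.round(v,3).tolist() for k,v in c.items()})
print(ctrl.finger_overhang)
E
```

```text
pics
{'time': 0.0, 'qpos': [1.146, 0.287, 1.578, 0.0, 1.279, -0.15], 'dq': [0.001, 0.001, -0.0, -0.002, 0.0, -0.001], 'joint_efforts': [0.0, -40.598, -29.263, -0.0, 0.006, 0.0], 'eef_pos': [0.183, 0.649, 0.233], 'tcp_rot': [0.096, 0.701, -0.098, 0.7], 'contact_force': [-0.925, -0.222, 0.541], 'wrist_torque': [0.019, 0.011, -0.025], 'opening': 1.001}
scene {'fx': 475.064, 'fy': 475.064, 'cx': 333.394, 'cy': 247.135, 'k1': -0.091, 'camera_from_world': [[0.422, 0.907, 0.008, -0.246], [0.592, -0.269, -0.76, -0.276], [-0.687, 0.325, -0.65, 1.357], [0.0, 0.0, 0.0, 1.0]]}
side {'fx': 561.479, 'fy': 561.479, 'cx': 318.516, 'cy': 228.944, 'k1': -0.031, 'camera_from_world': [[0.787, -0.617, 0.008, -0.454], [-0.425, -0.551, -0.719, 0.321], [0.448, 0.562, -0.695, 1.06], [0.0, 0.0, 0.0, 1.0]]}
wrist {'fx': 358.332, 'fy': 358.332, 'cx': 319.641, 'cy': 240.373, 'k1': -0.024, 'camera_from_world': [[0.272, 0.962, -0.002, -0.673], [0.917, -0.259, 0.305, -0.04], [0.293, -0.085, -0.952, 0.38], [0.0, 0.0, 0.0, 1.0]]}
0.025
```

View pics/scene.png

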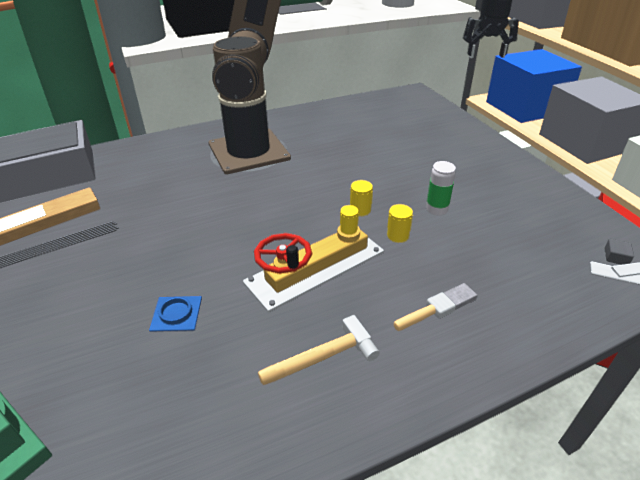

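View pics/side.png

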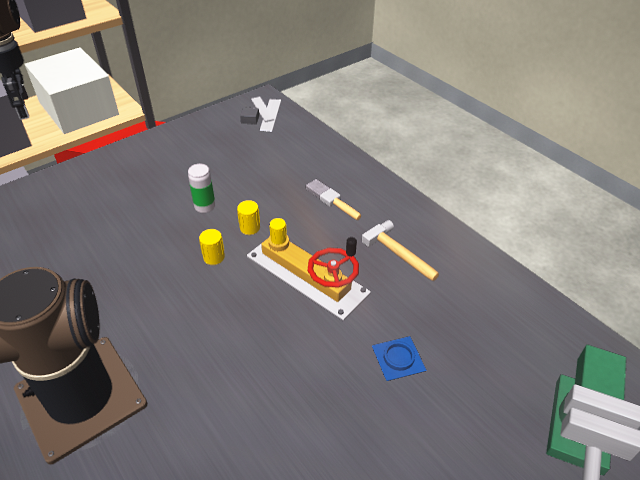

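The scene picture shows the capped nozzle at (349,218), two look-alike caps at (361,197) and (400,222), the wheel at (283,253) with its handle at (292,257), and the holder at (176,310). In the side picture these are the cap at (278,232), the wheel at (333,267), the handle at (351,246) and the holder at (400,357).

```bash
cat > h.py <<'E'
from plant import ctrl
import cv2,numpy as np
def K(c): return np.array([[c["fx"],0,c["cx"]],[0,c["fy"],c["cy"]],[0,0,1]]),np.array([c["k1"],0,0,0,0.])
def ray(c,px):
    k,d=K(c);u=cv2.undistortPoints(np.array(px,float).reshape(-1,1,2),k,d).reshape(-1,2)
    T=np.array(c["camera_from_world"]);R,t=T[:3,:3],T[:3,3]
    return -R.T@t,np.c_[u,np.ones(len(u))]@R
def plane(c,px,z):
    o,d=ray(c,px);return o+d*((z-o[2])/d[:,2])[:,None]
def tri(c1,p1,c2,p2):
    (o,d),(q,e)=ray(c1,[p1]),ray(c2,[p2]);d=d[0];e=e[0]
    s=np.linalg.lstsq(np.c_[d,-e],q-o,rcond=None)[0];a=o+s[0]*d;b=q+s[1]*e
    return (a+b)/2,np.linalg.norm(a-b)
def proj(c,P):
    k,d=K(c);T=np.array(c["camera_from_world"]);r=cv2.Rodrigues(T[:3,:3])[0]
    return cv2.projectPoints(np.array(P,float).reshape(-1,1,3),r,T[:3,3],k,d)[0].reshape(-1,2)
def blobs(img,col,amin=60):
    h=cv2.cvtColor(img,cv2.COLOR_BGR2HSV)
    lo,hi={"yellow":((26,150,90),(34,255,255)),"blue":((100,150,60),(125,255,255)),"red":((0,170,70),(8,255,255)),
           "black":((0,0,0),(180,255,45))}[col]
    m=cv2.inRange(h,lo,hi);cs=cv2.findContours(m,cv2.RETR_EXTERNAL,cv2.CHAIN_APPROX_NONE)[0]
    return [c for c in cs if cv2.contourArea(c)>amin]
E
python3 - <<'E'
from h import *
for n in("scene","side"):
    im=cv2.imread(f"pics/{n}.png");c=ctrl.calibration(n)
    for col in("yellow","red","blue","black"):
        for b in blobs(im,col,60):
            x,y,w,h=cv2.boundingRect(b);
            if not(100<x<450 and 150<y<400):continue
            print(n,col,(x,y,w,h),cv2.contourArea(b))
            if col=="red" and w>40:
                e=cv2.fitEllipse(cv2.convexHull(b));print(" ell",np.round(e[0],1),plane(c,[e[0]],.08).round(4))
            if col=="blue":
                q=cv2.boxPoints(cv2.minAreaRect(b));hull=cv2.convexHull(b);a=cv2.approxPolyDP(hull,6,True).reshape(-1,2)
                P=plane(c,a,.005);print(a.tolist(),P.round(4).tolist(),P.mean(0).round(4))
            if col=="black": print(plane(c,[[x+w/2,y+h/2]],.109).round(4))
            if col=="yellow":
                t=b.reshape(-1,2);print(" at mid z.085",plane(c,[[x+w/2,y+h/2]],.085).round(4)," z.025",plane(c,[[x+w/2,y+h/2]],.025).round(4))
E
python3 - <<'E'
import cv2,numpy as np
a=cv2.imread("pics/scene.png")[190:310,230:400];b=cv2.imread("pics/side.png")[200:320,230:400]
cv2.imwrite("pics/crop.png",cv2.resize(np.vstack([a,b]),None,fx=2.5,fy=2.5,interpolation=cv2.INTER_CUBIC))
E
```

```text
scene yellow (341, 216, 16, 18) 62.0
 at mid z.085 [[0.5267 0.0608 0.085 ]]  z.025 [[0.4584 0.0966 0.025 ]]
scene yellow (389, 205, 23, 13) 210.5
 at mid z.085 [[0.53   0.1801 0.085 ]]  z.025 [[0.4619 0.2281 0.025 ]]
scene yellow (358, 193, 14, 21) 118.5
 at mid z.085 [[0.4736 0.1254 0.085 ]]  z.025 [[0.3999 0.1679 0.025 ]]
scene yellow (341, 191, 19, 25) 160.0
 at mid z.085 [[0.4608 0.0971 0.085 ]]  z.025 [[0.3858 0.1366 0.025 ]]
scene yellow (351, 180, 21, 12) 169.5
 at mid z.085 [[0.4101 0.1502 0.085 ]]  z.025 [[0.3299 0.1951 0.025 ]]
scene red (254, 234, 58, 39) 1667.5
 ell [282.4 252.9] [[ 0.546  -0.0898  0.08  ]]
scene blue (149, 296, 53, 35) 1403.5
[[201, 297], [193, 329], [149, 330], [159, 297]] [[0.5202, -0.2538, 0.005], [0.5934, -0.2858, 0.005], [0.563, -0.3606, 0.005], [0.4865, -0.3294, 0.005]] [ 0.5408 -0.3074  0.005 ]
scene black (287, 247, 11, 21) 152.5
[[ 0.597  -0.0875  0.109 ]]
side yellow (199, 229, 22, 18) 243.0
 at mid z.085 [[0.3802 0.142  0.085 ]]  z.025 [[0.4047 0.199  0.025 ]]
side yellow (270, 218, 15, 14) 119.5
 at mid z.085 [[0.5236 0.0845 0.085 ]]  z.025 [[0.5577 0.1376 0.025 ]]
side yellow (238, 201, 20, 15) 199.0
 at mid z.085 [[0.501  0.1731 0.085 ]]  z.025 [[0.5336 0.2321 0.025 ]]
side red (308, 248, 51, 39) 1472.0
 ell [332.7 267.1] [[ 0.5448 -0.0894  0.08  ]]
side blue (372, 336, 54, 45) 1443.5
[[409, 336], [425, 370], [387, 380], [372, 346]] [[0.5929, -0.284, 0.005], [0.5607, -0.3614, 0.005], [0.4862, -0.3315, 0.005], [0.5158, -0.2551, 0.005]] [ 0.5389 -0.308   0.005 ]
side black (346, 239, 11, 17) 90.0
[[ 0.5949 -0.0902  0.109 ]]
```

View pics/crop.png

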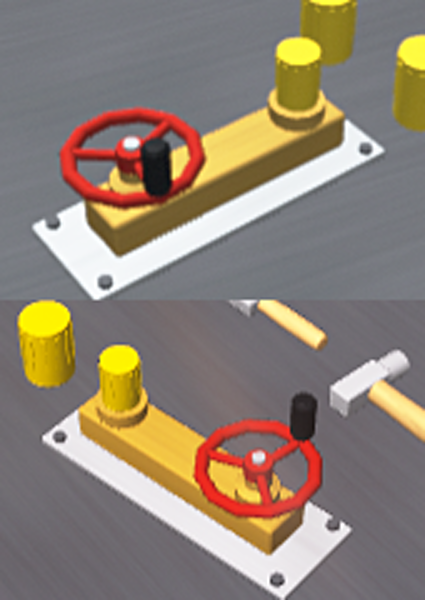

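Run:
```python
from h import *
c,d=ctrl.calibration("scene"),ctrl.calibration("side")
print(tri(c,(349.6,208.8),d,(277.2,222)),plane(c,[(349.6,208.8)],.11),plane(d,[(277.2,222)],.11))
# handle top centres
hs=(230+157/2.5,190+146/2.5);hd=(230+302/2.5,200+ (402-300)/2.5)
bs=cv2.boundingRect
print("handle mid tri",tri(c,(292.5,257.5),d,(351.5,246.8)))
print("hub nut tri",tri(c,(230+130/2.5,190+144/2.5),d,(230+259/2.5,200+158/2.5)))
# plate corners
print("plate scene",plane(c,[(230+33/2.5,190+226/2.5),(230+98/2.5,190+299/2.5),(230+384/2.5,190+150/2.5)],.008).round(4).tolist())
print("plate side",plane(d,[(230+42/2.5,200+138/2.5),(230+275/2.5,200+299/2.5),(230+352/2.5,200+227/2.5)],.008).round(4).tolist())
```

```text
(array([0.51245913, 0.068049  , 0.11348417]), np.float64(0.0006241007013411507)) [[0.50792504 0.07065039 0.11      ]] [[0.51438514 0.07074973 0.11      ]]
handle mid tri (array([ 0.59670736, -0.08776715,  0.10847367]), np.float64(0.0008287055905030255))
hub nut tri (array([ 0.54578346, -0.09008701,  0.09272577]), np.float64(0.0010796926305338783))
plate scene [[0.5129, -0.1658, 0.008], [0.6082, -0.1441, 0.008], [0.548, 0.1358, 0.008]]
plate side [[0.4511, 0.1125, 0.008], [0.5051, -0.1655, 0.008], [0.6094, -0.1467, 0.008]]
```

Emit:
{"op": "play_rows", "data": {"targets": [{"delta_pos": [0.328, -0.579, 0.017], "delta_rot": [0, 0, 0], "claw": 85}, {"delta_pos": [0.328, -0.579, 0.017], "delta_rot": [0, 0, 0], "claw": 85}, {"delta_pos": [0.328, -0.579, 0.017], "delta_rot": [0, 0, 0], "claw": 85}, {"delta_pos": [0.328, -0.579, 0.017], "delta_rot": [0, 0, 0], "claw": 85}, {"delta_pos": [0.328, -0.579, 0.017], "delta_rot": [0, 0, 0], "claw": 85}, {"delta_pos": [0.328, -0.579, 0.017], "delta_rot": [0, 0, 0], "claw": 85}, {"delta_pos": [0.328, -0.579, 0.017], "delta_rot": [0, 0, 0], "claw": 85}, {"delta_pos": [0.328, -0.579, 0.017], "delta_rot": [0, 0, 0], "claw": 85}, {"delta_pos": [0.328, -0.579, 0.017], "delta_rot": [0, 0, 0], "claw": 85}, {"delta_pos": [0.328, -0.579, 0.017], "delta_rot": [0, 0, 0], "claw": 85}, {"delta_pos": [0.328, -0.579, 0.017], "delta_rot": [0, 0, 0], "claw": 85}, {"delta_pos": [0.328, -0.579, 0.017], "delta_rot": [0, 0, 0], "claw": 85}, {"delta_pos": [0.328, -0.579, 0.017], "delta_rot": [0, 0, 0], "claw": 85}, {"delta_pos": [0.328, -0.579, 0.017], "delta_rot": [0, 0, 0], "claw": 85}, {"delta_pos": [0.328, -0.579, 0.017], "delta_rot": [0, 0, 0], "claw": 85}, {"delta_pos": [0.328, -0.579, 0.017], "delta_rot": [0, 0, 0], "claw": 85}, {"delta_pos": [0.328, -0.579, 0.017], "delta_rot": [0, 0, 0], "claw": 85}, {"delta_pos": [0.328, -0.579, 0.017], "delta_rot": [0, 0, 0], "claw": 85}, {"delta_pos": [0.328, -0.579, 0.017], "delta_rot": [0, 0, 0], "claw": 85}, {"delta_pos": [0.328, -0.579, 0.017], "delta_rot": [0, 0, 0], "claw": 85}], "newtons": 30}}

```text
time: 1.77
eef_pos: [0.5101, 0.0712, 0.2494]
tcp_rot: [0.096, 0.701, -0.097, 0.7]
contact_force: [-0.5, -0.2, -0.7]
opening: 0.996
```

Run:
```python
from h import *
from scipy.spatial.transform import Rotation as R
s=ctrl.get_state();c=ctrl.calibration("wrist");a=ctrl.read_camera("wrist");cv2.imwrite("pics/w1.png",a)
print(s["time"],s["eef_pos"],s["qpos"],R.from_quat(s["tcp_rot"]).as_matrix().round(3).tolist(),s["contact_force"])
np.save("w1.npy",c["camera_from_world"])
for b in blobs(a,"yellow",200):
    x,y,w,h=cv2.boundingRect(b);print((x,y,w,h),cv2.contourArea(b))
print("exp",proj(c,[[.511,.07,.11],[.511,.07,.06],[.5455,-.0898,.086],[.596,-.089,.131]]))
```

```text
1.7667 [0.51011666 0.07118255 0.24938772] [-5.77087558e-02 -8.19047846e-02  1.94727528e+00 -1.75450046e-03
  1.27806455e+00 -1.35458363e+00] [[-0.002, 0.27, 0.963], [-0.002, 0.963, -0.27], [-1.0, -0.002, -0.001]] [-0.45370936 -0.15960724 -0.71565258]
exp [[319.42864644 227.59677036]
 [319.58427389 213.26869513]
 [166.40805402 298.85824167]
 [169.38545314 373.0354714 ]]
```

View pics/w1.png

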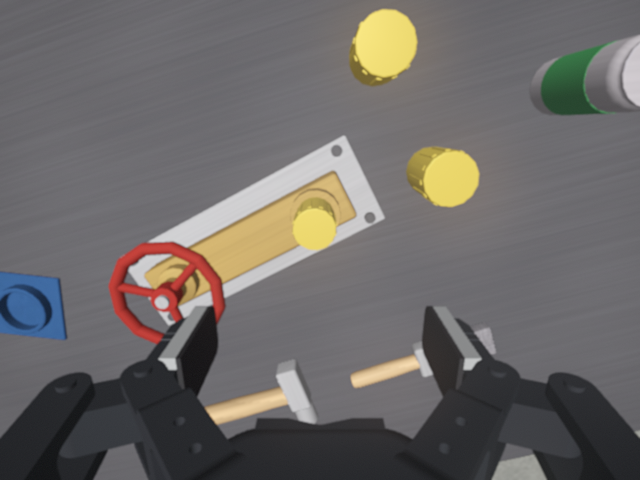

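The wrist picture shows the cap top at (314,229), the hub nut at (162,301) and the holder cup at (24,307). The crank handle is hidden behind the left finger.

Run:
```python
from h import *
c=ctrl.calibration("wrist");c["camera_from_world"]=np.load("w1.npy")
a=cv2.imread("pics/w1.png")
h=cv2.cvtColor(a,cv2.COLOR_BGR2HSV);print(h[229,314],h[200,300],h[200,250])
m=cv2.inRange(h,(22,100,200),(32,255,255));
m[:,:270]=0;m[:,370:]=0;m[:180]=0;m[270:]=0
b=max(cv2.findContours(m,0,1)[0],key=cv2.contourArea);print(cv2.fitEllipse(b),plane(c,[cv2.fitEllipse(b)[0]],.11))
print("hub",plane(c,[(162,301)],.093))
r=[b for b in blobs(a,"red",500)];print([ (cv2.boundingRect(b)) for b in r])
print("plate corners",plane(c,[(345,136),(384,217)],.008))
```

```text
[ 25 133 237] [ 21 114 211] [135   2 210]
((313.667236328125, 228.07626342773438), (41.141231536865234, 43.989784240722656), 91.87449645996094) [[0.51012615 0.06540118 0.11      ]]
hub [[ 0.54390732 -0.09045053  0.093     ]]
[(110, 243, 114, 100)]
plate corners [[0.45179675 0.1135812  0.008     ]
 [0.54595006 0.1332787  0.008     ]]
```

Emit:
{"op": "play_rows", "data": {"targets": [{"delta_pos": [0.0005, -0.0055, -0.03], "delta_rot": [0, 0, 0], "claw": 85}, {"delta_pos": [0.0005, -0.0055, -0.06], "delta_rot": [0, 0, 0], "claw": 85}, {"delta_pos": [0.0005, -0.0055, -0.09], "delta_rot": [0, 0, 0], "claw": 85}, {"delta_pos": [0.0005, -0.0055, -0.115], "delta_rot": [0, 0, 0], "claw": 85}, {"delta_pos": [0.0005, -0.0055, -0.135], "delta_rot": [0, 0, 0], "claw": 85}, {"delta_pos": [0.0005, -0.0055, -0.145], "delta_rot": [0, 0, 0], "claw": 85}, {"delta_pos": [0.0005, -0.0055, -0.145], "delta_rot": [0, 0, 0], "claw": 70}, {"delta_pos": [0.0005, -0.0055, -0.145], "delta_rot": [0, 0, 0], "claw": 55}, {"delta_pos": [0.0005, -0.0055, -0.145], "delta_rot": [0, 0, 0], "claw": 45}, {"delta_pos": [0.0005, -0.0055, -0.145], "delta_rot": [0, 0, 0], "claw": 25}, {"delta_pos": [0.0005, -0.0055, -0.145], "delta_rot": [0, 0, 0], "claw": 25}, {"delta_pos": [0.0005, -0.0055, -0.145], "delta_rot": [0, 0, 0], "claw": 25}, {"delta_pos": [0.0005, -0.0055, -0.145], "delta_rot": [0, 0, 0], "claw": 25}, {"delta_pos": [0.0005, -0.0055, -0.145], "delta_rot": [0, 0, 0], "claw": 25}, {"delta_pos": [0.0005, -0.0055, -0.145], "delta_rot": [0, 0, 0], "claw": 25}], "newtons": 30}}

```text
time: 3.07
eef_pos: [0.512, 0.0658, 0.1068]
tcp_rot: [0.096, 0.7, -0.097, 0.701]
contact_force: [-1.8, -0.4, 6.2]
opening: 0.398
```

Run:
```python
from h import *
a=ctrl.read_camera("scene")[150:300,220:420];b=ctrl.read_camera("side")[150:300,180:380]
cv2.imwrite("pics/g1.png",cv2.resize(np.hstack([a,b]),None,fx=2,fy=2))
s=ctrl.get_state();print(s["eef_pos"],s["opening"],s["contact_force"])
```

```text
[0.51197242 0.06576537 0.10680838] 0.39811056526761185 [-1.20799196 -0.06505394  5.8078553 ]
```

View pics/g1.png

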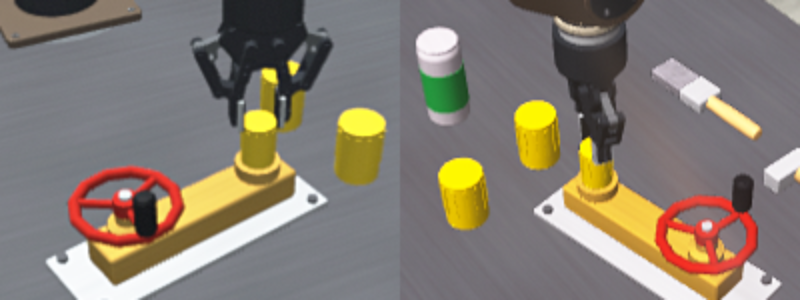

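Run:
```python
from h import *
from scipy.spatial.transform import Rotation as R
s=ctrl.get_state();T=R.from_quat(s["tcp_rot"]).as_matrix();p=np.array(s["eef_pos"])
print(T.round(3))
P=[p,p+T@[.025,.018,0],p+T@[.025,-.018,0],[.511,.066,.11],[.511,.066,.06]]
for n,(ox,oy) in dict(scene=(220,150),side=(180,150)).items():
    print(n,((proj(ctrl.calibration(n),P)-[ox,oy])*2+([400,0] if n=="side" else [0,0])).round(0).tolist())
```

```text
[[ 0.002  0.27   0.963]
 [-0.002  0.963 -0.27 ]
 [-1.    -0.001  0.002]]
scene [[257.0, 123.0], [273.0, 142.0], [239.0, 145.0], [256.0, 120.0], [255.0, 159.0]]
side [[595.0, 149.0], [591.0, 155.0], [602.0, 176.0], [594.0, 148.0], [596.0, 179.0]]
```

Run:
```python
from h import *
a=ctrl.read_camera("scene")[165:245,310:390];b=ctrl.read_camera("side")[165:245,240:320]
cv2.imwrite("pics/g2.png",cv2.resize(np.hstack([a,b]),None,fx=5,fy=5,interpolation=cv2.INTER_CUBIC))
s=ctrl.get_state();print(s["eef_pos"],s["opening"],s["contact_force"])
```

```text
[0.51195113 0.06576415 0.10677921] 0.3979936656335657 [-1.01353209  0.1983432   6.06456827]
```

View pics/g2.png

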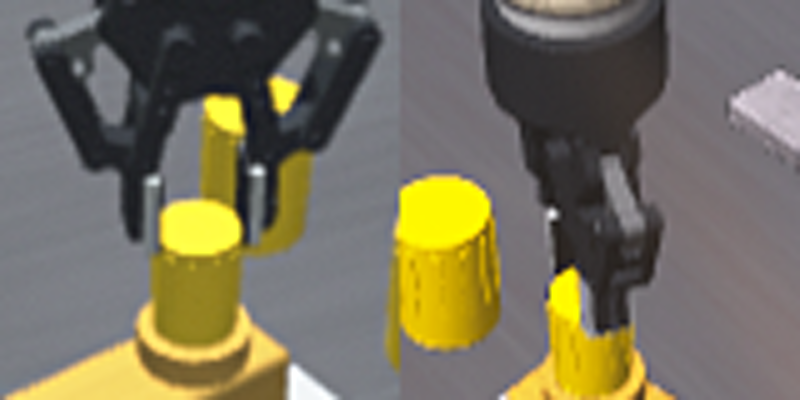

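The close-up shows both pads on the upper half of the cap at (195,235), with the cap still seated. I'll lift it straight up.

Emit:
{"op": "play_rows", "data": {"targets": [{"delta_pos": [-0.001, 0, 0.01], "delta_rot": [0, 0, 0], "claw": 25}, {"delta_pos": [-0.001, 0, 0.02], "delta_rot": [0, 0, 0], "claw": 25}, {"delta_pos": [-0.001, 0, 0.035], "delta_rot": [0, 0, 0], "claw": 25}, {"delta_pos": [-0.001, 0, 0.05], "delta_rot": [0, 0, 0], "claw": 25}, {"delta_pos": [-0.001, 0, 0.07], "delta_rot": [0, 0, 0], "claw": 25}, {"delta_pos": [-0.001, 0, 0.09], "delta_rot": [0, 0, 0], "claw": 25}, {"delta_pos": [-0.001, 0, 0.1], "delta_rot": [0, 0, 0], "claw": 25}, {"delta_pos": [-0.001, 0, 0.1], "delta_rot": [0, 0, 0], "claw": 25}], "newtons": 30}}

```text
time: 3.93
eef_pos: [0.5129, 0.0657, 0.2107]
tcp_rot: [0.096, 0.697, -0.097, 0.704]
contact_force: [-0.1, 0.6, -0.4]
opening: 0.392
```

Run:
```python
from h import *
w=ctrl.read_camera("wrist");a=ctrl.read_camera("scene")[120:280,250:450];b=ctrl.read_camera("side")[120:280,180:380]
cv2.imwrite("pics/g3.png",np.vstack([cv2.resize(np.hstack([a,b]),(800,320)),cv2.resize(w[200:400,100:600],(700,280))[:, :].copy() if 0 else np.pad(cv2.resize(w[220:420],(800,250)),((0,0),(0,0),(0,0)))]))
s=ctrl.get_state();print(s["eef_pos"],s["tcp_rot"],s["opening"],s["contact_force"])
```

```text
[0.51032993 0.06578523 0.20586327] [ 0.09562584  0.70038768 -0.09683173  0.70066855] 0.39530166083548474 [-1.03416284 -0.17575326 -0.87377112]
```

View pics/g3.png

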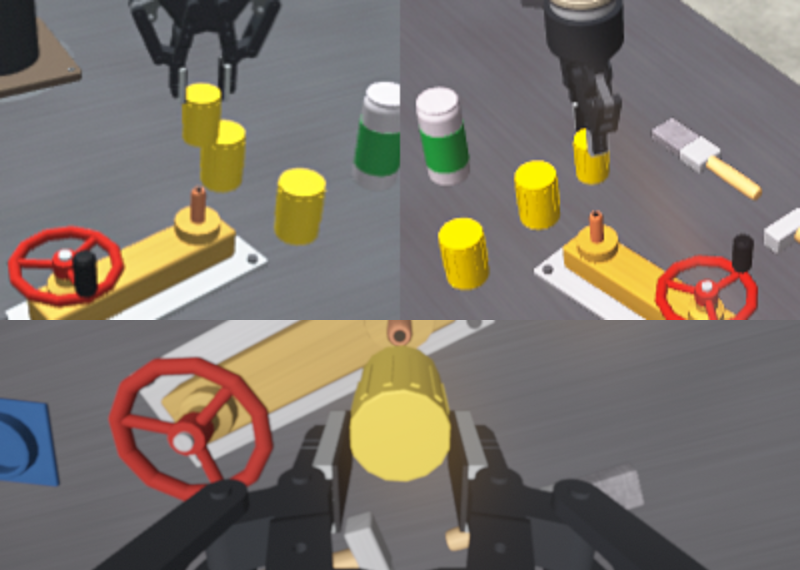

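Lifted cleanly, with the nozzle bare and the cap upright in the pads (cap top at (400,435) in the composite, i.e. wrist pixel (320,312)).

Run:
```python
from h import *
c,d,w=[ctrl.calibration(n) for n in("scene","side","wrist")]
p=np.array(ctrl.get_state()["eef_pos"]);print(p)
print("wrist",plane(w,[(320,312)],p[2]+.0032))
# scene top ellipse centre
print("scene",plane(c,[(250+202/4*1.0,120+94/2)],p[2]+.003),)
a=ctrl.read_camera("scene");b=ctrl.read_camera("side");W=ctrl.read_camera("wrist")
h=cv2.cvtColor(W,cv2.COLOR_BGR2HSV);m=cv2.inRange(h,(22,100,200),(32,255,255))
bb=max(cv2.findContours(m,0,1)[0],key=cv2.contourArea);e=cv2.fitEllipse(cv2.convexHull(bb));print(e,plane(w,[e[0]],p[2]+.0032))
```

```text
[0.51032993 0.06578523 0.20586327]
wrist [[0.50900877 0.06592468 0.20906327]]
scene [[ 0.47055556 -0.01735659  0.20886327]]
((319.286376953125, 311.5771789550781), (73.10231018066406, 81.02816009521484), 92.78599548339844) [[0.50873045 0.06568559 0.20906327]]
```

Emit:
{"op": "play_rows", "data": {"targets": [{"delta_pos": [0.001, -0.01, 0], "delta_rot": [0, 0, 0], "claw": 25}, {"delta_pos": [0.003, -0.03, 0], "delta_rot": [0, 0, 0], "claw": 25}, {"delta_pos": [0.005, -0.06, 0], "delta_rot": [0, 0, 0], "claw": 25}, {"delta_pos": [0.007, -0.09, 0], "delta_rot": [0, 0, 0], "claw": 25}, {"delta_pos": [0.01, -0.12, 0], "delta_rot": [0, 0, 0], "claw": 25}, {"delta_pos": [0.012, -0.15, 0], "delta_rot": [0, 0, 0], "claw": 25}, {"delta_pos": [0.015, -0.18, 0], "delta_rot": [0, 0, 0], "claw": 25}, {"delta_pos": [0.017, -0.21, 0], "delta_rot": [0, 0, 0], "claw": 25}, {"delta_pos": [0.02, -0.24, 0], "delta_rot": [0, 0, 0], "claw": 25}, {"delta_pos": [0.022, -0.27, 0], "delta_rot": [0, 0, 0], "claw": 25}, {"delta_pos": [0.025, -0.3, 0], "delta_rot": [0, 0, 0], "claw": 25}, {"delta_pos": [0.027, -0.33, 0], "delta_rot": [0, 0, 0], "claw": 25}, {"delta_pos": [0.03, -0.355, 0], "delta_rot": [0, 0, 0], "claw": 25}, {"delta_pos": [0.031, -0.368, 0], "delta_rot": [0, 0, 0], "claw": 25}, {"delta_pos": [0.031, -0.3735, 0], "delta_rot": [0, 0, 0], "claw": 25}, {"delta_pos": [0.031, -0.3735, 0], "delta_rot": [0, 0, 0], "claw": 25}, {"delta_pos": [0.031, -0.3735, 0], "delta_rot": [0, 0, 0], "claw": 25}]}}

```text
time: 5.65
eef_pos: [0.5408, -0.3068, 0.2046]
tcp_rot: [0.096, 0.701, -0.096, 0.7]
contact_force: [0.3, 0.3, -0.9]
opening: 0.395
```

Run:
```python
from h import *
w=ctrl.calibration("wrist");W=ctrl.read_camera("wrist");cv2.imwrite("pics/w4.png",W);np.save("w4.npy",w["camera_from_world"])
s=ctrl.get_state();p=np.array(s["eef_pos"]);print(p,s["opening"],s["contact_force"],s["qpos"])
h=cv2.cvtColor(W,cv2.COLOR_BGR2HSV);m=cv2.inRange(h,(22,100,200),(32,255,255))
bb=max(cv2.findContours(m,0,1)[0],key=cv2.contourArea);e=cv2.fitEllipse(cv2.convexHull(bb));print(e,plane(w,[e[0]],p[2]+.0032))
for b in blobs(W,"blue",300):
    a=cv2.approxPolyDP(cv2.convexHull(b),6,True).reshape(-1,2);print(a.tolist(),plane(w,a,.005).round(4).tolist())
print("nominal cup",proj(w,[[.54,-.3077,.017]]))
x=cv2.cvtColor(cv2.imread("pics/w1.png"),cv2.COLOR_BGR2HSV)
w["camera_from_world"]=np.load("w1.npy");print("cup from w1",plane(w,[(24,307)],.012))
```

```text
[ 0.54093911 -0.30642844  0.20479594] 0.3989071126868761 [-0.22505432  0.06449608 -0.91684711] [-6.77739099e-01  1.96180595e-01  1.73944633e+00 -1.81666787e-03
  1.20715844e+00 -1.97577917e+00]
((319.36431884765625, 311.5182800292969), (73.7929916381836, 80.9203109741211), 92.68160247802734) [[ 0.53908703 -0.30689862  0.20799594]]
nominal cup [[319.20662172 212.08217704]]
cup from w1 [[ 0.53635868 -0.30594278  0.012     ]]
```

View pics/w4.png

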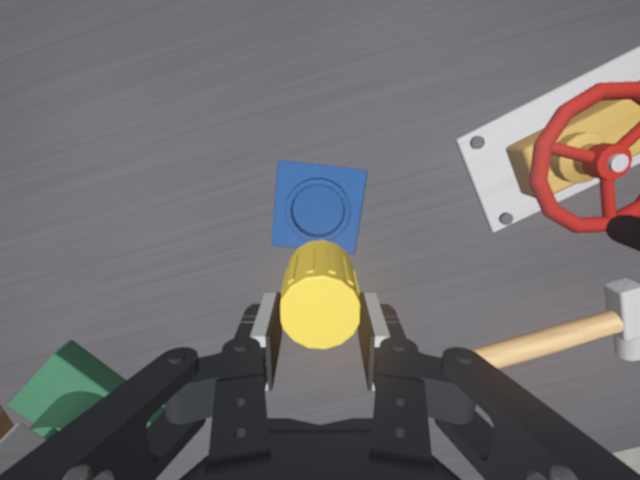

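The cup shows at (318,208), the plate corners at (279,160), (367,170), (354,253) and (272,244), and the cap is upright at (319,311).

Run:
```python
from h import *
w=ctrl.calibration("wrist");w["camera_from_world"]=np.load("w4.npy")
W=cv2.imread("pics/w4.png");P=plane(w,[(279,160),(367,170),(354,253),(272,244)],.005);print(P.round(4).tolist(),P.mean(0))
print("cup",plane(w,[(318,208.5)],.017),"hub",plane(w,[(618,163)],.093))
# far edge of cap bottom: expected highest row for cap at (x,y), bottom z
p=[.5391,-.3069]
for z in(.150,.158,.166):
    t=np.linspace(0,6.28,100);q=proj(w,np.c_[p[0]+.018*np.cos(t),p[1]+.018*np.sin(t),0*t+z]);print(z,q[:,1].min(),q[q[:,1].argmin(),0])
```

```text
[[0.4848, -0.331, 0.005], [0.5159, -0.2544, 0.005], [0.5927, -0.2862, 0.005], [0.5613, -0.3627, 0.005]] [ 0.53869742 -0.3085904   0.005     ]
cup [[ 0.53640065 -0.3078569   0.017     ]] hub [[ 0.54529733 -0.0914523   0.093     ]]
0.15 232.74096164199455 319.98002817688865
0.158 236.8973561862914 319.97510803604
0.166 241.39165281969298 319.9697854858277
```

Emit:
{"op": "play_rows", "data": {"targets": [{"delta_pos": [0, -0.0012, -0.02], "delta_rot": [0, 0, 0], "claw": 25}, {"delta_pos": [0, -0.0012, -0.05], "delta_rot": [0, 0, 0], "claw": 25}, {"delta_pos": [0, -0.0012, -0.08], "delta_rot": [0, 0, 0], "claw": 25}, {"delta_pos": [0, -0.0012, -0.11], "delta_rot": [0, 0, 0], "claw": 25}, {"delta_pos": [0, -0.0012, -0.13], "delta_rot": [0, 0, 0], "claw": 25}, {"delta_pos": [0, -0.0012, -0.14], "delta_rot": [0, 0, 0], "claw": 25}, {"delta_pos": [0, -0.0012, -0.146], "delta_rot": [0, 0, 0], "claw": 25}, {"delta_pos": [0, -0.0012, -0.149], "delta_rot": [0, 0, 0], "claw": 25}, {"delta_pos": [0, -0.0012, -0.149], "delta_rot": [0, 0, 0], "claw": 25}, {"delta_pos": [0, -0.0012, -0.149], "delta_rot": [0, 0, 0], "claw": 25}]}}

```text
time: 6.53
eef_pos: [0.5419, -0.3081, 0.0575]
tcp_rot: [0.095, 0.7, -0.097, 0.701]
contact_force: [-0.2, -0.7, -0.9]
opening: 0.392
```

Emit:
{"op": "play_rows", "data": {"targets": [{"delta_pos": [-0.001, 0, -0.002], "delta_rot": [0, 0, 0], "claw": 25}, {"delta_pos": [-0.001, 0, -0.003], "delta_rot": [0, 0, 0], "claw": 25}, {"delta_pos": [-0.001, 0, -0.005], "delta_rot": [0, 0, 0], "claw": 25}, {"delta_pos": [-0.001, 0, -0.005], "delta_rot": [0, 0, 0], "claw": 25}]}}

```text
time: 6.87
eef_pos: [0.5409, -0.3082, 0.0526]
tcp_rot: [0.095, 0.7, -0.097, 0.701]
contact_force: [0.5, 1.3, -0.8]
opening: 0.394
```

Emit:
{"op": "play_rows", "data": {"targets": [{"delta_pos": [0, 0, -0.001], "delta_rot": [0, 0, 0], "claw": 25}, {"delta_pos": [0, 0, -0.002], "delta_rot": [0, 0, 0], "claw": 25}, {"delta_pos": [0, 0, -0.002], "delta_rot": [0, 0, 0], "claw": 25}]}}

```text
time: 7.12
eef_pos: [0.5413, -0.3085, 0.0519]
tcp_rot: [0.095, 0.7, -0.097, 0.701]
contact_force: [0.2, 1.3, 5.4]
opening: 0.398
```

Contact shows about 5 N upward at the expected height, so I'll release and rise.

Emit:
{"op": "play_rows", "data": {"targets": [{"delta_pos": [0, 0, 0], "delta_rot": [0, 0, 0], "claw": 38}, {"delta_pos": [0, 0, 0], "delta_rot": [0, 0, 0], "claw": 42}, {"delta_pos": [0, 0, 0], "delta_rot": [0, 0, 0], "claw": 50}, {"delta_pos": [0, 0, 0], "delta_rot": [0, 0, 0], "claw": 60}, {"delta_pos": [0, 0, 0], "delta_rot": [0, 0, 0], "claw": 70}, {"delta_pos": [0, 0, 0], "delta_rot": [0, 0, 0], "claw": 70}, {"delta_pos": [0, 0, 0.01], "delta_rot": [0, 0, 0], "claw": 70}, {"delta_pos": [0, 0, 0.03], "delta_rot": [0, 0, 0], "claw": 70}, {"delta_pos": [0, 0, 0.06], "delta_rot": [0, 0, 0], "claw": 70}, {"delta_pos": [0, 0, 0.09], "delta_rot": [0, 0, 0], "claw": 70}, {"delta_pos": [0, 0, 0.12], "delta_rot": [0, 0, 0], "claw": 70}, {"delta_pos": [0, 0, 0.15], "delta_rot": [0, 0, 0], "claw": 70}, {"delta_pos": [0, 0, 0.16], "delta_rot": [0, 0, 0], "claw": 70}]}}

```text
time: 8.2
eef_pos: [0.5434, -0.31, 0.2189]
tcp_rot: [0.093, 0.697, -0.098, 0.704]
contact_force: [0.8, -0.2, 0.5]
opening: 0.816
```

Run:
```python
from h import *
w=ctrl.calibration("wrist");W=ctrl.read_camera("wrist");a=ctrl.read_camera("scene");b=ctrl.read_camera("side")
cv2.imwrite("pics/s5.png",a);cv2.imwrite("pics/d5.png",b);cv2.imwrite("pics/w5.png",W)
cv2.imwrite("pics/p5.png",np.hstack([cv2.resize(W[150:350,220:420],(400,400)),cv2.resize(a[250:350,120:220],(400,400))]))
s=ctrl.get_state();print(s["eef_pos"],s["qpos"],s["contact_force"])
h=cv2.cvtColor(W,cv2.COLOR_BGR2HSV);m=cv2.inRange(h,(22,100,200),(32,255,255))
bb=max(cv2.findContours(m,0,1)[0],key=cv2.contourArea);e=cv2.fitEllipse(cv2.convexHull(bb));print(e,plane(w,[e[0]],.055))
# handle, from fixed views
for n,im in(("scene",a),("side",b)):
    for q in blobs(im,"black",60):
        x,y,ww,hh=cv2.boundingRect(q)
        if 260<x<370 and 220<y<290: print(n,(x,y,ww,hh))
```

```text
[ 0.54154616 -0.30860286  0.21273534] [-6.79940004e-01  1.89812169e-01  1.73183325e+00 -1.63379519e-03
  1.21581692e+00 -1.97833458e+00] [-0.02226066  0.47193923 -0.00893286]
((321.380126953125, 211.62937927246094), (40.35079574584961, 41.64990234375), 159.0550994873047) [[ 0.5391524  -0.30877967  0.055     ]]
scene (287, 248, 11, 20)
```

View pics/p5.png

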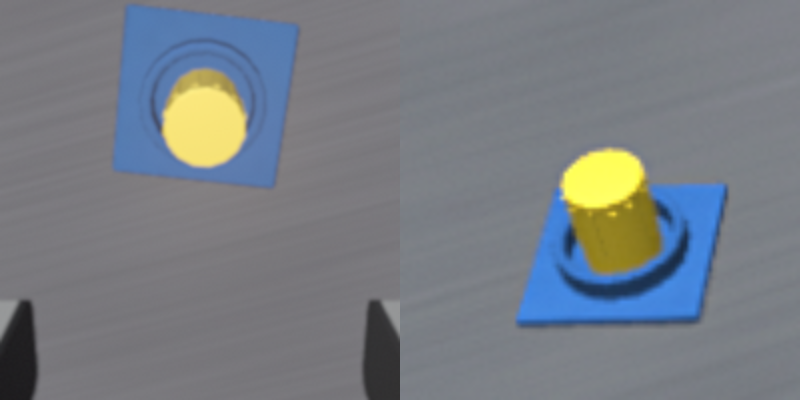

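Emit:
{"op": "play_rows", "data": {"targets": [{"delta_pos": [0.0135, 0.055, 0], "delta_rot": [0, 0, 0], "claw": 60}, {"delta_pos": [0.0268, 0.11, 0], "delta_rot": [0, 0, 0], "claw": 60}, {"delta_pos": [0.04, 0.165, 0], "delta_rot": [0, 0, 0], "claw": 60}, {"delta_pos": [0.05, 0.2, 0], "delta_rot": [0, 0, 0], "claw": 60}, {"delta_pos": [0.0535, 0.22, 0], "delta_rot": [0, 0, 0], "claw": 60}, {"delta_pos": [0.0535, 0.2206, 0], "delta_rot": [0, 0, 0], "claw": 60}, {"delta_pos": [0.0535, 0.2206, 0], "delta_rot": [0, 0, 0], "claw": 60}, {"delta_pos": [0.0535, 0.2206, 0], "delta_rot": [0, 0, 0], "claw": 60}, {"delta_pos": [0.0535, 0.2206, 0], "delta_rot": [0, 0, 0], "claw": 60}]}}

```text
time: 9.1
eef_pos: [0.5941, -0.0884, 0.2106]
tcp_rot: [0.095, 0.701, -0.097, 0.7]
contact_force: [-0.1, -0.3, -0.5]
opening: 0.701
```

Run:
```python
from h import *
c=ctrl.calibration("scene")
print("upright cap in crop",((proj(c,[[.539,-.309,.005],[.539,-.309,.055]])-[120,250])*4+[400,0]).round())
w=ctrl.calibration("wrist");W=ctrl.read_camera("wrist");np.save("w6.npy",w["camera_from_world"]);cv2.imwrite("pics/w6.png",W)
s=ctrl.get_state();print(s["eef_pos"],s["qpos"])
print(proj(w,[[.595,-.088,.131],[.595,-.088,.087],[.545,-.0902,.093]]))
cv2.imwrite("pics/w6c.png",W[140:440])
```

```text
upright cap in crop [[618. 249.]
 [595. 176.]]
[ 0.59422925 -0.08899425  0.21108669] [-0.31596767  0.14456351  1.78649267 -0.00364258  1.20988592 -1.61241257]
[[321.7478219  251.77151464]
 [321.64434836 232.52354768]
 [299.81259135 170.76026714]]
```

View pics/w6c.png

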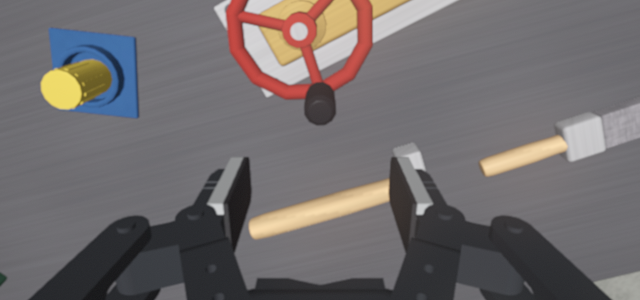

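The handle top is at (320,249) and the hub at (299,171), both within about 3 px of where I predicted. The cap stands upright in the cup. Next I'll descend and grip the handle.

Emit:
{"op": "play_rows", "data": {"targets": [{"delta_pos": [0, 0.0005, -0.03], "delta_rot": [0, 0, 0], "claw": 60}, {"delta_pos": [0, 0.0005, -0.055], "delta_rot": [0, 0, 0], "claw": 60}, {"delta_pos": [0, 0.0005, -0.075], "delta_rot": [0, 0, 0], "claw": 60}, {"delta_pos": [0, 0.0005, -0.085], "delta_rot": [0, 0, 0], "claw": 60}, {"delta_pos": [0, 0.0005, -0.09], "delta_rot": [0, 0, 0], "claw": 50}, {"delta_pos": [0, 0.0005, -0.09], "delta_rot": [0, 0, 0], "claw": 40}, {"delta_pos": [0, 0.0005, -0.09], "delta_rot": [0, 0, 0], "claw": 30}, {"delta_pos": [0, 0.0005, -0.09], "delta_rot": [0, 0, 0], "claw": 10}, {"delta_pos": [0, 0.0005, -0.09], "delta_rot": [0, 0, 0], "claw": 10}, {"delta_pos": [0, 0.0005, -0.09], "delta_rot": [0, 0, 0], "claw": 10}, {"delta_pos": [0, 0.0005, -0.09], "delta_rot": [0, 0, 0], "claw": 10}], "newtons": 40}}

```text
time: 10.07
eef_pos: [0.5954, -0.089, 0.123]
tcp_rot: [0.095, 0.699, -0.098, 0.702]
contact_force: [-0.1, 0.0, 4.5]
opening: 0.224
```

Run:
```python
from h import *
import math
s=ctrl.get_state();p=np.array(s["eef_pos"]);print(p,s["opening"],s["contact_force"])
H=np.array([.545,-.0902])
v=p[:2]-H;print(np.hypot(*v),math.degrees(math.atan2(v[1],v[0])))
```

```text
[ 0.59540278 -0.08899768  0.12297949] 0.2238950462607535 [-0.0889838   0.04498108  4.48089001]
0.050417113642589245 1.3664906213106096
```

```bash
cat > circ.py <<'E'
from h import *
import sys,math
H=np.array([.545,-.0902]);r=.05;YAW=12.3
def go(end,n,hold=0):
    s=ctrl.get_state();p=np.array(s["eef_pos"]);v=p[:2]-H;a=math.degrees(math.atan2(v[1],v[0]))
    print("t",s["time"],"p",p.round(4),"r",np.hypot(*v).round(4),"ang",round(a,1),"q mod 360",round((a-YAW)%360,1),"F",np.round(s["contact_force"],1),"op",round(s["opening"],3))
    print([[float(x) for x in (H+r*np.array([math.cos(math.radians(t)),math.sin(math.radians(t))])-p[:2]).round(4)] for t in list(np.linspace(a,a+end,n+1)[1:])])
if __name__=="__main__": go(float(sys.argv[1]),int(sys.argv[2]))
E
python3 circ.py -180 18
```

```text
t 10.0667 p [ 0.5954 -0.089   0.123 ] r 0.0504 ang 1.4 q mod 360 349.1 F [-0.1  0.   4.5] op 0.224
[[-0.001, -0.0087], [-0.003, -0.0172], [-0.0065, -0.0252], [-0.0113, -0.0324], [-0.0174, -0.0387], [-0.0244, -0.0439], [-0.0322, -0.0478], [-0.0405, -0.0502], [-0.0492, -0.0512], [-0.0579, -0.0506], [-0.0664, -0.0486], [-0.0744, -0.0451], [-0.0816, -0.0403], [-0.0879, -0.0342], [-0.0931, -0.0272], [-0.097, -0.0194], [-0.0994, -0.0111], [-0.1004, -0.0024]]
```

Emit:
{"op": "play_rows", "data": {"targets": [{"delta_pos": [-0.001, -0.0087, 0], "delta_rot": [0, 0, 0], "claw": 10}, {"delta_pos": [-0.003, -0.0172, 0], "delta_rot": [0, 0, 0], "claw": 10}, {"delta_pos": [-0.0065, -0.0252, 0], "delta_rot": [0, 0, 0], "claw": 10}, {"delta_pos": [-0.0113, -0.0324, 0], "delta_rot": [0, 0, 0], "claw": 10}, {"delta_pos": [-0.0174, -0.0387, 0], "delta_rot": [0, 0, 0], "claw": 10}, {"delta_pos": [-0.0244, -0.0439, 0], "delta_rot": [0, 0, 0], "claw": 10}, {"delta_pos": [-0.0322, -0.0478, 0], "delta_rot": [0, 0, 0], "claw": 10}, {"delta_pos": [-0.0405, -0.0502, 0], "delta_rot": [0, 0, 0], "claw": 10}, {"delta_pos": [-0.0492, -0.0512, 0], "delta_rot": [0, 0, 0], "claw": 10}]}}

```text
time: 10.82
eef_pos: [0.5454, -0.1408, 0.123]
tcp_rot: [0.095, 0.699, -0.098, 0.702]
contact_force: [3.5, 1.7, 0.9]
opening: 0.222
```

```bash
python3 circ.py -180 18
```

```text
t 10.8167 p [ 0.5454 -0.1408  0.123 ] r 0.0506 ang -89.6 q mod 360 258.1 F [3.5 1.7 0.9] op 0.222
[[-0.0087, 0.0013], [-0.0171, 0.0035], [-0.0251, 0.0071], [-0.0322, 0.0121], [-0.0384, 0.0182], [-0.0435, 0.0253], [-0.0472, 0.0332], [-0.0496, 0.0416], [-0.0504, 0.0502], [-0.0497, 0.0589], [-0.0475, 0.0674], [-0.0439, 0.0753], [-0.0389, 0.0825], [-0.0328, 0.0887], [-0.0257, 0.0937], [-0.0178, 0.0975], [-0.0094, 0.0998], [-0.0007, 0.1006]]
```

Emit:
{"op": "play_rows", "data": {"targets": [{"delta_pos": [-0.0087, 0.0013, 0], "delta_rot": [0, 0, 0], "claw": 10}, {"delta_pos": [-0.0171, 0.0035, 0], "delta_rot": [0, 0, 0], "claw": 10}, {"delta_pos": [-0.0251, 0.0071, 0], "delta_rot": [0, 0, 0], "claw": 10}, {"delta_pos": [-0.0322, 0.0121, 0], "delta_rot": [0, 0, 0], "claw": 10}, {"delta_pos": [-0.0384, 0.0182, 0], "delta_rot": [0, 0, 0], "claw": 10}, {"delta_pos": [-0.0435, 0.0253, 0], "delta_rot": [0, 0, 0], "claw": 10}, {"delta_pos": [-0.0472, 0.0332, 0], "delta_rot": [0, 0, 0], "claw": 10}, {"delta_pos": [-0.0496, 0.0416, 0], "delta_rot": [0, 0, 0], "claw": 10}, {"delta_pos": [-0.0504, 0.0502, 0], "delta_rot": [0, 0, 0], "claw": 10}, {"delta_pos": [-0.0497, 0.0589, 0], "delta_rot": [0, 0, 0], "claw": 10}, {"delta_pos": [-0.0475, 0.0674, 0], "delta_rot": [0, 0, 0], "claw": 10}, {"delta_pos": [-0.0439, 0.0753, 0], "delta_rot": [0, 0, 0], "claw": 10}, {"delta_pos": [-0.0389, 0.0825, 0], "delta_rot": [0, 0, 0], "claw": 10}, {"delta_pos": [-0.0328, 0.0887, 0], "delta_rot": [0, 0, 0], "claw": 10}, {"delta_pos": [-0.0257, 0.0937, 0], "delta_rot": [0, 0, 0], "claw": 10}, {"delta_pos": [-0.0178, 0.0975, 0], "delta_rot": [0, 0, 0], "claw": 10}, {"delta_pos": [-0.0094, 0.0998, 0], "delta_rot": [0, 0, 0], "claw": 10}, {"delta_pos": [-0.0007, 0.1006, 0], "delta_rot": [0, 0, 0], "claw": 10}]}}

```text
time: 12.32
eef_pos: [0.5432, -0.0405, 0.123]
tcp_rot: [0.093, 0.701, -0.099, 0.7]
contact_force: [-2.7, -4.8, 2.9]
opening: 0.229
```

```bash
python3 circ.py -60 6
```

```text
t 12.3167 p [ 0.5432 -0.0405  0.123 ] r 0.0497 ang 92.1 q mod 360 79.8 F [-2.7 -4.8  2.9] op 0.229
[[0.0087, -0.0001], [0.0172, -0.0021], [0.0252, -0.0055], [0.0325, -0.0102], [0.0389, -0.0161], [0.0442, -0.0231]]
```

Emit:
{"op": "play_rows", "data": {"targets": [{"delta_pos": [0.0087, -0.0001, 0], "delta_rot": [0, 0, 0], "claw": 10}, {"delta_pos": [0.0172, -0.0021, 0], "delta_rot": [0, 0, 0], "claw": 10}, {"delta_pos": [0.0252, -0.0055, 0], "delta_rot": [0, 0, 0], "claw": 10}, {"delta_pos": [0.0325, -0.0102, 0], "delta_rot": [0, 0, 0], "claw": 10}, {"delta_pos": [0.0389, -0.0161, 0], "delta_rot": [0, 0, 0], "claw": 10}, {"delta_pos": [0.0442, -0.0231, 0], "delta_rot": [0, 0, 0], "claw": 10}]}}

```text
time: 12.82
eef_pos: [0.5877, -0.0636, 0.123]
tcp_rot: [0.093, 0.702, -0.098, 0.7]
contact_force: [-5.3, 0.4, 5.0]
opening: 0.223
```

```bash
python3 circ.py -28 8
```

```text
t 12.8167 p [ 0.5877 -0.0636  0.123 ] r 0.0503 ang 31.9 q mod 360 19.6 F [-5.3  0.4  5. ] op 0.223
[[0.0013, -0.0028], [0.0026, -0.0055], [0.0038, -0.0083], [0.0049, -0.0112], [0.0057, -0.0142], [0.0064, -0.0171], [0.0069, -0.0201], [0.0072, -0.0232]]
```

Emit:
{"op": "play_rows", "data": {"targets": [{"delta_pos": [0.0013, -0.0028, 0], "delta_rot": [0, 0, 0], "claw": 10}, {"delta_pos": [0.0026, -0.0055, 0], "delta_rot": [0, 0, 0], "claw": 10}, {"delta_pos": [0.0038, -0.0083, 0], "delta_rot": [0, 0, 0], "claw": 10}, {"delta_pos": [0.0049, -0.0112, 0], "delta_rot": [0, 0, 0], "claw": 10}, {"delta_pos": [0.0057, -0.0142, 0], "delta_rot": [0, 0, 0], "claw": 10}, {"delta_pos": [0.0064, -0.0171, 0], "delta_rot": [0, 0, 0], "claw": 10}]}}

```text
time: 13.32
eef_pos: [0.5944, -0.0805, 0.123]
tcp_rot: [0.093, 0.701, -0.098, 0.7]
contact_force: [-1.0, 2.7, 4.1]
opening: 0.224
```

```bash
python3 circ.py -28 8
```

```text
t 13.3167 p [ 0.5944 -0.0805  0.123 ] r 0.0504 ang 11.1 q mod 360 358.8 F [-1.   2.7  4.1] op 0.224
[[0.0001, -0.0031], [0.0004, -0.0061], [0.0006, -0.0092], [0.0005, -0.0122], [0.0003, -0.0153], [-0.0002, -0.0183], [-0.0008, -0.0213], [-0.0016, -0.0242]]
```

Force is still only running friction, so the stop isn't reached yet. I'll keep going in small steps.

Emit:
{"op": "play_rows", "data": {"targets": [{"delta_pos": [0.0001, -0.0015, 0], "delta_rot": [0, 0, 0], "claw": 10}, {"delta_pos": [0.0001, -0.003, 0], "delta_rot": [0, 0, 0], "claw": 10}, {"delta_pos": [0.0001, -0.003, 0], "delta_rot": [0, 0, 0], "claw": 10}]}}

```text
time: 13.57
eef_pos: [0.5944, -0.0808, 0.123]
tcp_rot: [0.096, 0.702, -0.096, 0.7]
contact_force: [-2.9, 9.6, 5.0]
opening: 0.224
```

```bash
python3 circ.py -28 8
```

```text
t 13.5667 p [ 0.5944 -0.0808  0.123 ] r 0.0503 ang 10.8 q mod 360 358.5 F [-2.9  9.6  5. ] op 0.224
[[0.0002, -0.0031], [0.0005, -0.0061], [0.0006, -0.0092], [0.0005, -0.0122], [0.0002, -0.0153], [-0.0002, -0.0183], [-0.0008, -0.0213], [-0.0017, -0.0242]]
```

Emit:
{"op": "play_rows", "data": {"targets": [{"delta_pos": [0.0002, -0.004, 0], "delta_rot": [0, 0, 0], "claw": 10}, {"delta_pos": [0.0002, -0.004, 0], "delta_rot": [0, 0, 0], "claw": 10}, {"delta_pos": [0.0002, -0.004, 0], "delta_rot": [0, 0, 0], "claw": 10}, {"delta_pos": [0.0002, -0.004, 0], "delta_rot": [0, 0, 0], "claw": 10}]}}

```text
time: 13.9
eef_pos: [0.5944, -0.081, 0.123]
tcp_rot: [0.099, 0.702, -0.094, 0.699]
contact_force: [-1.2, 11.8, 5.8]
opening: 0.226
```

```bash
python3 circ.py 200 20
```

```text
t 13.9 p [ 0.5944 -0.081   0.123 ] r 0.0503 ang 10.6 q mod 360 358.3 F [-1.2 11.8  5.8] op 0.226
[[-0.0026, 0.0083], [-0.0064, 0.0162], [-0.0114, 0.0233], [-0.0177, 0.0294], [-0.0249, 0.0343], [-0.0328, 0.0379], [-0.0412, 0.0401], [-0.0499, 0.0408], [-0.0586, 0.0399], [-0.067, 0.0376], [-0.0749, 0.0338], [-0.0819, 0.0288], [-0.088, 0.0225], [-0.093, 0.0153], [-0.0966, 0.0074], [-0.0988, -0.001], [-0.0994, -0.0097], [-0.0986, -0.0184], [-0.0962, -0.0268], [-0.0925, -0.0346]]
```

The valve is against its stop: the handle stalled at 11.8 N, after about 351° of turning versus the 349° I estimated. Now I'll open it two turns.

Emit:
{"op": "play_rows", "data": {"targets": [{"delta_pos": [-0.0026, 0.0083, 0], "delta_rot": [0, 0, 0], "claw": 10}, {"delta_pos": [-0.0064, 0.0162, 0], "delta_rot": [0, 0, 0], "claw": 10}, {"delta_pos": [-0.0114, 0.0233, 0], "delta_rot": [0, 0, 0], "claw": 10}, {"delta_pos": [-0.0177, 0.0294, 0], "delta_rot": [0, 0, 0], "claw": 10}, {"delta_pos": [-0.0249, 0.0343, 0], "delta_rot": [0, 0, 0], "claw": 10}, {"delta_pos": [-0.0328, 0.0379, 0], "delta_rot": [0, 0, 0], "claw": 10}, {"delta_pos": [-0.0412, 0.0401, 0], "delta_rot": [0, 0, 0], "claw": 10}, {"delta_pos": [-0.0499, 0.0408, 0], "delta_rot": [0, 0, 0], "claw": 10}, {"delta_pos": [-0.0586, 0.0399, 0], "delta_rot": [0, 0, 0], "claw": 10}, {"delta_pos": [-0.067, 0.0376, 0], "delta_rot": [0, 0, 0], "claw": 10}, {"delta_pos": [-0.0749, 0.0338, 0], "delta_rot": [0, 0, 0], "claw": 10}, {"delta_pos": [-0.0819, 0.0288, 0], "delta_rot": [0, 0, 0], "claw": 10}, {"delta_pos": [-0.088, 0.0225, 0], "delta_rot": [0, 0, 0], "claw": 10}, {"delta_pos": [-0.093, 0.0153, 0], "delta_rot": [0, 0, 0], "claw": 10}, {"delta_pos": [-0.0966, 0.0074, 0], "delta_rot": [0, 0, 0], "claw": 10}, {"delta_pos": [-0.0988, -0.001, 0], "delta_rot": [0, 0, 0], "claw": 10}, {"delta_pos": [-0.0994, -0.0097, 0], "delta_rot": [0, 0, 0], "claw": 10}, {"delta_pos": [-0.0986, -0.0184, 0], "delta_rot": [0, 0, 0], "claw": 10}, {"delta_pos": [-0.0962, -0.0268, 0], "delta_rot": [0, 0, 0], "claw": 10}, {"delta_pos": [-0.0925, -0.0346, 0], "delta_rot": [0, 0, 0], "claw": 10}]}}

```text
time: 15.57
eef_pos: [0.5015, -0.1153, 0.123]
tcp_rot: [0.1, 0.703, -0.093, 0.698]
contact_force: [1.8, 3.3, 2.4]
opening: 0.226
```

```bash
python3 circ.py 200 20; python3 -c "
from plant import ctrl;print(ctrl.get_state()['tcp_rot'])"
```

```text
t 15.5667 p [ 0.5015 -0.1153  0.123 ] r 0.0502 ang -150.0 q mod 360 197.7 F [1.8 3.3 2.4] op 0.226
[[0.0052, -0.007], [0.0113, -0.0132], [0.0185, -0.0182], [0.0264, -0.0219], [0.0348, -0.0241], [0.0435, -0.0249], [0.0522, -0.0241], [0.0606, -0.0219], [0.0685, -0.0182], [0.0756, -0.0132], [0.0818, -0.007], [0.0868, 0.0001], [0.0904, 0.008], [0.0927, 0.0164], [0.0935, 0.0251], [0.0927, 0.0338], [0.0904, 0.0422], [0.0868, 0.0501], [0.0818, 0.0573], [0.0756, 0.0634]]
[ 0.10009102  0.70261777 -0.09318465  0.69830271]
```

Emit:
{"op": "play_rows", "data": {"targets": [{"delta_pos": [0.0052, -0.007, 0], "delta_rot": [0, 0, 0], "claw": 10}, {"delta_pos": [0.0113, -0.0132, 0], "delta_rot": [0, 0, 0], "claw": 10}, {"delta_pos": [0.0185, -0.0182, 0], "delta_rot": [0, 0, 0], "claw": 10}, {"delta_pos": [0.0264, -0.0219, 0], "delta_rot": [0, 0, 0], "claw": 10}, {"delta_pos": [0.0348, -0.0241, 0], "delta_rot": [0, 0, 0], "claw": 10}, {"delta_pos": [0.0435, -0.0249, 0], "delta_rot": [0, 0, 0], "claw": 10}, {"delta_pos": [0.0522, -0.0241, 0], "delta_rot": [0, 0, 0], "claw": 10}, {"delta_pos": [0.0606, -0.0219, 0], "delta_rot": [0, 0, 0], "claw": 10}, {"delta_pos": [0.0685, -0.0182, 0], "delta_rot": [0, 0, 0], "claw": 10}, {"delta_pos": [0.0756, -0.0132, 0], "delta_rot": [0, 0, 0], "claw": 10}, {"delta_pos": [0.0818, -0.007, 0], "delta_rot": [0, 0, 0], "claw": 10}, {"delta_pos": [0.0868, 0.0001, 0], "delta_rot": [0, 0, 0], "claw": 10}, {"delta_pos": [0.0904, 0.008, 0], "delta_rot": [0, 0, 0], "claw": 10}, {"delta_pos": [0.0927, 0.0164, 0], "delta_rot": [0, 0, 0], "claw": 10}, {"delta_pos": [0.0935, 0.0251, 0], "delta_rot": [0, 0, 0], "claw": 10}, {"delta_pos": [0.0927, 0.0338, 0], "delta_rot": [0, 0, 0], "claw": 10}, {"delta_pos": [0.0904, 0.0422, 0], "delta_rot": [0, 0, 0], "claw": 10}, {"delta_pos": [0.0868, 0.0501, 0], "delta_rot": [0, 0, 0], "claw": 10}, {"delta_pos": [0.0818, 0.0573, 0], "delta_rot": [0, 0, 0], "claw": 10}, {"delta_pos": [0.0756, 0.0634, 0], "delta_rot": [0, 0, 0], "claw": 10}]}}

```text
time: 17.23
eef_pos: [0.5767, -0.0515, 0.123]
tcp_rot: [0.099, 0.702, -0.093, 0.699]
contact_force: [-0.6, -6.3, 3.2]
opening: 0.225
```

```bash
python3 circ.py 200 20
```

```text
t 17.2333 p [ 0.5767 -0.0515  0.123 ] r 0.05 ang 50.6 q mod 360 38.3 F [-0.6 -6.3  3.2] op 0.225
[[-0.0072, 0.0049], [-0.0151, 0.0085], [-0.0236, 0.0107], [-0.0323, 0.0113], [-0.0409, 0.0105], [-0.0493, 0.0081], [-0.0572, 0.0044], [-0.0643, -0.0007], [-0.0704, -0.0069], [-0.0753, -0.0141], [-0.0789, -0.0221], [-0.0811, -0.0305], [-0.0817, -0.0392], [-0.0809, -0.0479], [-0.0785, -0.0563], [-0.0747, -0.0641], [-0.0697, -0.0712], [-0.0634, -0.0773], [-0.0562, -0.0822], [-0.0483, -0.0858]]
```

Cumulative angle is about +400°; the next +200° brings it to about 600°.

Emit:
{"op": "play_rows", "data": {"targets": [{"delta_pos": [-0.0072, 0.0049, 0], "delta_rot": [0, 0, 0], "claw": 10}, {"delta_pos": [-0.0151, 0.0085, 0], "delta_rot": [0, 0, 0], "claw": 10}, {"delta_pos": [-0.0236, 0.0107, 0], "delta_rot": [0, 0, 0], "claw": 10}, {"delta_pos": [-0.0323, 0.0113, 0], "delta_rot": [0, 0, 0], "claw": 10}, {"delta_pos": [-0.0409, 0.0105, 0], "delta_rot": [0, 0, 0], "claw": 10}, {"delta_pos": [-0.0493, 0.0081, 0], "delta_rot": [0, 0, 0], "claw": 10}, {"delta_pos": [-0.0572, 0.0044, 0], "delta_rot": [0, 0, 0], "claw": 10}, {"delta_pos": [-0.0643, -0.0007, 0], "delta_rot": [0, 0, 0], "claw": 10}, {"delta_pos": [-0.0704, -0.0069, 0], "delta_rot": [0, 0, 0], "claw": 10}, {"delta_pos": [-0.0753, -0.0141, 0], "delta_rot": [0, 0, 0], "claw": 10}, {"delta_pos": [-0.0789, -0.0221, 0], "delta_rot": [0, 0, 0], "claw": 10}, {"delta_pos": [-0.0811, -0.0305, 0], "delta_rot": [0, 0, 0], "claw": 10}, {"delta_pos": [-0.0817, -0.0392, 0], "delta_rot": [0, 0, 0], "claw": 10}, {"delta_pos": [-0.0809, -0.0479, 0], "delta_rot": [0, 0, 0], "claw": 10}, {"delta_pos": [-0.0785, -0.0563, 0], "delta_rot": [0, 0, 0], "claw": 10}, {"delta_pos": [-0.0747, -0.0641, 0], "delta_rot": [0, 0, 0], "claw": 10}, {"delta_pos": [-0.0697, -0.0712, 0], "delta_rot": [0, 0, 0], "claw": 10}, {"delta_pos": [-0.0634, -0.0773, 0], "delta_rot": [0, 0, 0], "claw": 10}, {"delta_pos": [-0.0562, -0.0822, 0], "delta_rot": [0, 0, 0], "claw": 10}, {"delta_pos": [-0.0483, -0.0858, 0], "delta_rot": [0, 0, 0], "claw": 10}]}}

```text
time: 18.9
eef_pos: [0.5285, -0.1381, 0.1229]
tcp_rot: [0.099, 0.703, -0.093, 0.698]
contact_force: [-2.0, 3.9, 5.7]
opening: 0.227
```

```bash
python3 circ.py 110 12
```

```text
t 18.9 p [ 0.5285 -0.1381  0.1229] r 0.0507 ang -109.1 q mod 360 238.6 F [-2.   3.9  5.7] op 0.227
[[0.0079, -0.0014], [0.0159, -0.0021], [0.0239, -0.0016], [0.0317, 0.0002], [0.0391, 0.0032], [0.0459, 0.0074], [0.052, 0.0126], [0.0571, 0.0187], [0.0613, 0.0255], [0.0643, 0.0329], [0.066, 0.0407], [0.0665, 0.0487]]
```

Emit:
{"op": "play_rows", "data": {"targets": [{"delta_pos": [0.0079, -0.0014, 0], "delta_rot": [0, 0, 0], "claw": 10}, {"delta_pos": [0.0159, -0.0021, 0], "delta_rot": [0, 0, 0], "claw": 10}, {"delta_pos": [0.0239, -0.0016, 0], "delta_rot": [0, 0, 0], "claw": 10}, {"delta_pos": [0.0317, 0.0002, 0], "delta_rot": [0, 0, 0], "claw": 10}, {"delta_pos": [0.0391, 0.0032, 0], "delta_rot": [0, 0, 0], "claw": 10}, {"delta_pos": [0.0459, 0.0074, 0], "delta_rot": [0, 0, 0], "claw": 10}, {"delta_pos": [0.052, 0.0126, 0], "delta_rot": [0, 0, 0], "claw": 10}, {"delta_pos": [0.0571, 0.0187, 0], "delta_rot": [0, 0, 0], "claw": 10}, {"delta_pos": [0.0613, 0.0255, 0], "delta_rot": [0, 0, 0], "claw": 10}, {"delta_pos": [0.0643, 0.0329, 0], "delta_rot": [0, 0, 0], "claw": 10}, {"delta_pos": [0.066, 0.0407, 0], "delta_rot": [0, 0, 0], "claw": 10}, {"delta_pos": [0.0665, 0.0487, 0], "delta_rot": [0, 0, 0], "claw": 10}]}}

```text
time: 19.9
eef_pos: [0.5955, -0.0904, 0.123]
tcp_rot: [0.098, 0.703, -0.094, 0.698]
contact_force: [-1.7, -2.5, 4.1]
opening: 0.224
```

```bash
python3 circ.py 10 4
```

```text
t 19.9 p [ 0.5955 -0.0904  0.123 ] r 0.0505 ang -0.2 q mod 360 347.5 F [-1.7 -2.5  4.1] op 0.224
[[-0.0005, 0.0022], [-0.0007, 0.0044], [-0.0009, 0.0065], [-0.0012, 0.0087]]
```

Emit:
{"op": "play_rows", "data": {"targets": [{"delta_pos": [-0.0005, 0.0025, 0], "delta_rot": [0, 0, 0], "claw": 10}, {"delta_pos": [-0.0007, 0.005, 0], "delta_rot": [0, 0, 0], "claw": 10}, {"delta_pos": [-0.0009, 0.0075, 0], "delta_rot": [0, 0, 0], "claw": 10}, {"delta_pos": [-0.0012, 0.0099, 0], "delta_rot": [0, 0, 0], "claw": 10}, {"delta_pos": [-0.0012, 0.0099, 0], "delta_rot": [0, 0, 0], "claw": 10}, {"delta_pos": [-0.0012, 0.0099, 0], "delta_rot": [0, 0, 0], "claw": 10}, {"delta_pos": [-0.0012, 0.0099, 0], "delta_rot": [0, 0, 0], "claw": 10}, {"delta_pos": [-0.0012, 0.0099, 0], "delta_rot": [0, 0, 0], "claw": 10}]}}

```text
time: 20.57
eef_pos: [0.5943, -0.0802, 0.123]
tcp_rot: [0.099, 0.703, -0.094, 0.698]
contact_force: [-0.8, -0.7, 4.2]
opening: 0.224
```

```bash
python3 circ.py 0 1
python3 - <<'E'
from h import *
a=ctrl.read_camera("scene");b=ctrl.read_camera("side")
cv2.imwrite("pics/f.png",np.hstack([cv2.resize(a[190:390,120:420],(450,300)),cv2.resize(b[190:390,200:433],(350,300))]))
E
```

```text
t 20.5667 p [ 0.5943 -0.0802  0.123 ] r 0.0503 ang 11.5 q mod 360 359.2 F [-0.8 -0.7  4.2] op 0.224
[[-0.0003, -0.0001]]
```

View pics/f.png

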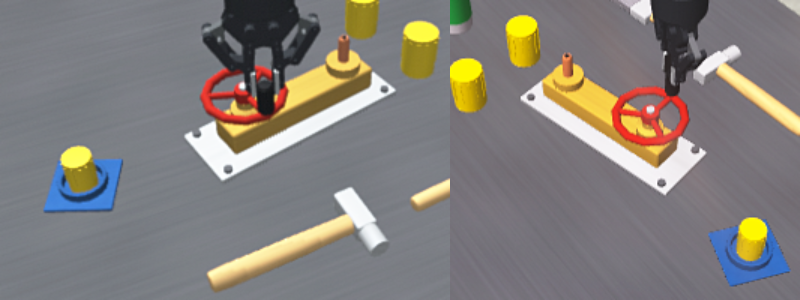

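The final picture shows the handle between the fingers at (265,95) in the left half. The cap stands upright in the cup at (78,170), and the hammer and brush are undisturbed.

```bash
python3 -c "
from plant import ctrl;print(ctrl.sign_off())"
```

```text
the job is handed in; nothing more can be done
None
```

The job is done and handed in at about 20.7 s of the 72 s allowed; `sign_off` gave no verdict.

- **Cap:** I lifted it off the nozzle, lowered it until it touched the holder floor at about 5 N, and let go. Afterwards the wrist camera put it within about 1 mm of the holder's centre. Its lean in the scene picture matched that of an upright cap.
- **Valve:** It shut clockwise after about 351° of turning, against my estimate of 349°, and stalled on the stop at about 12 N. I then opened it about 721° by the tool's angle, which is within about 1° of two full turns.
- **At hand-in:** The handle was still gripped at a 40 N setting, with the opening steady and under 1 N of sideways force.
- **Bystanders:** The last picture showed the hammer and part of the brush undisturbed. The spray can was mostly out of that crop. I did not measure any of the three, but the arm's path stayed clear of them.
- **Small disagreement:** The tool stood at 10.6–10.8° at the stop, where I had estimated 12.3° from the pictures. I counted the two turns from the stop as felt.

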